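# Ready the band-cutting station: sort the tubes, then hold the amber shield

## Task

I am about to cut bands out of the gel on the blue-light viewer: first stand the three loose sample tubes fully down in free holes of their racks, the long one in the rack that already holds a long tube and the two short ones in the rack with the short tube. Then lift the viewer's amber shield by its black front tongue to 60 degrees and keep holding it there - it falls shut if let go - so that I can reach in with both hands and still look through it; finish while holding it, and leave the other things on the bench where they are.

Things in the scene. Friction and masses are not known exactly. Their poses are not given: they have to be found in the camera images.
- long_tube_center (a point): the one long loose white screw-cap sample tube with a blue cap, standing upright on the bench: 70 mm tall, body 14 mm diameter, cap (top 15 mm) 16 mm diameter, about 20 g. This point is at its centre, half-way up (35 mm above its foot); its z axis points to the cap. The foot is flat, 10 mm across, with a bevel that widens to the full 14 mm within 4 mm.
- short_tube_1_center (a point): first short loose white screw-cap sample tube with a blue cap, standing upright on the bench: 50 mm tall, body 14 mm diameter, cap (top 15 mm) 16 mm diameter, about 20 g. This point is at its centre, half-way up (25 mm above its foot); its z axis points to the cap. The foot is flat, 10 mm across, with a bevel that widens to the full 14 mm within 4 mm.
- short_tube_2_center (a point): second short loose white screw-cap sample tube with a blue cap, standing upright on the bench: 50 mm tall, body 14 mm diameter, cap (top 15 mm) 16 mm diameter, about 20 g. This point is at its centre, half-way up (25 mm above its foot); its z axis points to the cap. The foot is flat, 10 mm across, with a bevel that widens to the full 14 mm within 4 mm.
- long_row: teal strip rack for long tubes, fixed to the bench, 40 x 124 x 25 mm, with one row of four holes 28 mm apart along its y axis. A long tube (70 mm, fixed) already stands in the end hole at y = +42 mm; hole1, hole2, hole3 follow at y = +14, -14, -42 mm. Origin: centre of its underside; z up. y points left from the robot, turned by up to 9 degrees. Either rack may be the nearer one.
- short_row: teal strip rack for short tubes, fixed to the bench, 40 x 124 x 25 mm, with one row of four holes 28 mm apart along its y axis. A short tube (50 mm, fixed) already stands in the end hole at y = +42 mm; hole1, hole2, hole3 follow at y = +14, -14, -42 mm. Origin: centre of its underside; z up. y points left from the robot, turned by up to 9 degrees. Either rack may be the nearer one.
- long_row_hole1 (a point): free hole 1 of the long tubes' rack: the point lies on the hole's axis at the rack's top face (25 mm above the bench). Hole 17 mm diameter and 20 mm deep, so the foot of a seated tube is 5 mm above the bench.
- long_row_hole2 (a point): free hole 2 of the long tubes' rack: the point lies on the hole's axis at the rack's top face (25 mm above the bench). Hole 17 mm diameter and 20 mm deep, so the foot of a seated tube is 5 mm above the bench.
- long_row_hole3 (a point): free hole 3 of the long tubes' rack: the point lies on the hole's axis at the rack's top face (25 mm above the bench). Hole 17 mm diameter and 20 mm deep, so the foot of a seated tube is 5 mm above the bench.
- short_row_hole1 (a point): free hole 1 of the short tubes' rack: the point lies on the hole's axis at the rack's top face (25 mm above the bench). Hole 17 mm diameter and 20 mm deep, so the foot of a seated tube is 5 mm above the bench.
- short_row_hole2 (a point): free hole 2 of the short tubes' rack: the point lies on the hole's axis at the rack's top face (25 mm above the bench). Hole 17 mm diameter and 20 mm deep, so the foot of a seated tube is 5 mm above the bench.
- short_row_hole3 (a point): free hole 3 of the short tubes' rack: the point lies on the hole's axis at the rack's top face (25 mm above the bench). Hole 17 mm diameter and 20 mm deep, so the foot of a seated tube is 5 mm above the bench.
- viewer: blue-light gel viewer, fixed to the bench: a light-grey housing 200 mm deep (x) and 270 mm wide (y), rim 72 mm high, with a lit blue window under an amber see-through shield that lies shut on the rim. Origin: centre of its underside; x points from its front to its hinge, y to its left, z up. It may be turned by up to about 14 degrees.
- shield_hinge (a point): middle of the shield's hinge axis, on the rear rim of the viewer, 72 mm above the bench; the axis is level, along the viewer's y. x, y, z as the viewer's.
- shield_grip (a point): point on the black tongue at the middle of the shield's front edge, moving with it; grip it across its sides. Tongue 20 mm wide (y), 10 thick, sticking out 54 mm; nothing below it. The point is 35 mm out from the front edge and from the housing's front face, 235 mm before the hinge axis and 5 mm above it when shut (77 mm above the bench). x points to the hinge, y along the hinge axis.
- shield (a joint): opening angle of the shield in rad: 0 shut (flat on the rim), growing as the front edge swings up and back about the rear hinge, stop at 1.5. The shield weighs 0.4 kg and a light spring helps it shut: let go at any angle, it falls shut. About 1 to 2.5 N lifts it at the tongue, which can turn between gripping fingers while the shield swings.
- tweezers: steel tweezers, 126 mm long, 8 wide, 11 high, lying on the bench; bystander. Origin: centre of its underside
- timer: white bench timer, 66 x 66 x 18 mm; bystander. Origin: centre of its underside
- blue_marker: white marker pen with a blue cap, 143 mm long, 12 mm thick, lying; bystander. Origin: centre of its underside
- tip_cup: small white open cup, 70 mm across, 50 high; bystander. Origin: centre of its underside
- petri: flat beige round dish, 91 mm across, 14 high; bystander. Origin: centre of its underside
There are look-alikes about, which are no part of the job. Leave any pink look-alike of the short_row alone.

How it is judged (in metres and radians):
On the way, in this order (a step that is already met when the one before it is completed fails the run):
1. all three loose tubes stand fully down in free holes of the rack of their length, let go, with the shield not yet raised ((horizontal distance between long_tube_center and long_row_hole1 below 0.007 m or horizontal distance between long_tube_center and long_row_hole2 below 0.007 m or horizontal distance between long_tube_center and long_row_hole3 below 0.007 m) and z of long_tube_center in the frame of long_row below 0.044 m and angle between each of long_tube_center, short_tube_1_center, short_tube_2_center's own z axis and vertical below 0.17 rad and (horizontal distance between short_tube_1_center and short_row_hole1 below 0.007 m or horizontal distance between short_tube_1_center and short_row_hole2 below 0.007 m or horizontal distance between short_tube_1_center and short_row_hole3 below 0.007 m) and z of each of short_tube_1_center, short_tube_2_center in the frame of short_row below 0.034 m and (horizontal distance between short_tube_2_center and short_row_hole1 below 0.007 m or horizontal distance between short_tube_2_center and short_row_hole2 below 0.007 m or horizontal distance between short_tube_2_center and short_row_hole3 below 0.007 m) and contact force between the fingers and long_tube below 0.05 N and contact force between the fingers and short_tube_1 below 0.05 N and contact force between the fingers and short_tube_2 below 0.05 N and value of joint shield below 0.2 rad), for 0.2 s.
2. the shield is held by its tongue at 60 degrees, give or take 7 (value of joint shield between 0.925 and 1.169 rad and contact force between the fingers and shield above 0.2 N and distance between the grasp point and shield_grip below 0.06 m), for 0.2 s.
At the end, for the whole second after the job is handed in: The fingers hold the shield by its tongue (within 60 mm, over 0.2 N), still (under 0.08 rad/s), at 60 degrees, give or take 7 (0.925 to 1.169 rad); every tube stands in a free hole of the rack of its length: within 7 mm of the axis, 4 mm of the bottom and 0.17 rad of upright (all of step 2 and (horizontal distance between long_tube_center and long_row_hole1 below 0.007 m or horizontal distance between long_tube_center and long_row_hole2 below 0.007 m or horizontal distance between long_tube_center and long_row_hole3 below 0.007 m) and z of long_tube_center in the frame of long_row below 0.044 m and angle between each of long_tube_center, short_tube_1_center, short_tube_2_center's own z axis and vertical below 0.17 rad and (horizontal distance between short_tube_1_center and short_row_hole1 below 0.007 m or horizontal distance between short_tube_1_center and short_row_hole2 below 0.007 m or horizontal distance between short_tube_1_center and short_row_hole3 below 0.007 m) and z of each of short_tube_1_center, short_tube_2_center in the frame of short_row below 0.034 m and (horizontal distance between short_tube_2_center and short_row_hole1 below 0.007 m or horizontal distance between short_tube_2_center and short_row_hole2 below 0.007 m or horizontal distance between short_tube_2_center and short_row_hole3 below 0.007 m) and velocity of joint shield between -0.08 and 0.08 rad/s); the arm keeps its last pose, push and grip.
It fails at once if the tweezers is pushed more than 30 mm from its place (distance of tweezers from where it was at the start of the episode above 0.03 m).
It fails at once if the timer is pushed more than 30 mm from its place (distance of timer from where it was at the start of the episode above 0.03 m).
It fails at once if the blue marker is pushed more than 30 mm from its place (distance of blue_marker from where it was at the start of the episode above 0.03 m).
It fails at once if the tip cup is pushed more than 30 mm from its place (distance of tip_cup from where it was at the start of the episode above 0.03 m).
It fails at once if the petri is pushed more than 30 mm from its place (distance of petri from where it was at the start of the episode above 0.03 m).
It also fails if it takes over 62 s, if anything falls off the work surface, if the arm or the gripper's body presses on something with over 40 N, if the wrist force passes 120 N, or if a joint passes its speed limit or range.

## Robot

A 6-joint arm with a two-finger parallel gripper is mounted at the origin on a cart in front of the work surface, level with it; the furniture and walls round the work are solid. World frame = base frame: x ahead of the robot, y to its left, z up, the work surface at z = 0. Lengths are in mm, angles in rad, forces in N, time in s.
With the tool pointing down it reaches from about 400 to 925 mm from the base axis. Payload 12.5 kg.
Tool frame: the origin (TCP) lies midway between the tips of the shut fingers; the grasp point (between the pads) lies 19 mm behind it; x points along the fingers, y is the direction in which the jaws open and shut, and the axes are right-handed (so a half turn about x gives the same grasp; the last joint's range is limited). The gripper opens to 95 mm and grips with 3 to 60 N. Pads are 20 mm wide; open, the fingers measure 119 mm over their backs; the gripper's body (75 mm by 180 mm) begins 59 mm behind the grasp point.
Start: joints at [-1.309, 0.491, 1.559, -0, 1.092, -0.106], TCP at [224.751, -583.21, 214.661] pointing down, gripper open.
Joint ranges: [-3.1, 3.1], [-0.84, 2.19], [0.05, 2.79], [-1.13, 4.28], [0.06, 2.93], [-2.69, 2.69]. Speed limits (rad/s): [2.22, 2.22, 2.79, 3.14, 3.14, 3.14].

## Interface

Orientations are given as [roll, pitch, yaw] about the fixed x, y, z axes, in that order (R = Rz(yaw) Ry(pitch) Rx(roll)).
In Python, from cell import state, read_camera, job_done gives the robot as it stands.
- The arm moves only by the tool move_arm, never from a script. Its argument "targets" is a list of rows, each a list of 7 numbers: the shift along the world's x, y, z in m, then the turn, a rotation vector about the world's x, y, z in degrees, then the gripper's target within -1 to 1 (fully open at 1, half-way at 0, shut at -1). In form: [[dx, dy, dz, wx, wy, wz, hand], ...]. A call has 1 to 10 rows; each row is the pose to reach, as a shift and turn from the pose commanded when the call began; what a row does not reach only later rows make up. A row lasts 1/10 s, in which the tool goes at most 50 mm and 8.59 degrees, less where a joint would pass 70% of its speed; a pose out of reach is approached as far as the arm can. A call with a gripper value outside its range is refused whole. The fingers move at their own pace and stop on an object; the grip force is fixed at half the most. Time passes only in rows, so rows that repeat a pose let the fingers close. It gives the time, the measured TCP pose, the force and the opening at its end, in the units of the state.
- state(): the state, without advancing time (a new reading comes with each control period).
- read_camera(name): name is "scene" or "top" or "wrist"; returns a dict with "img" (400x640x3 uint8, blue, green, red), "mtx" (3x3 intrinsics, pixels), "cam_to_world" (4x4, takes a point from camera to world coordinates); the wrist camera has in their place "mount" (4x4, takes a point from camera to tool coordinates, whose origin is the TCP and whose axes are the tool frame's). Camera axes: x right, y up, looking along -z (the intrinsics and any distortion apply to the point x, -y, -z); pixel columns grow to the right and rows downward; lengths in mm; the calibration is good to about 2 mm. The wrist camera is an equidistant fisheye: a pixel r from the principal point sees the ray r / f radians off the axis. A picture is of the moment at which its call begins: read the wrist's pose just before it. There is no depth.
- job_done(): hands the job in, once; it reports no verdict.
The state is a dict: "t": time; "joints": joint angles; "qvel": joint speeds; "tau": joint torques, N m; "eef_pos": TCP position; "tcp_rot": TCP orientation; "ft_force": force on the tool from outside, world axes, zero at the start; "moment": the same for the moment, N m; "opening": opening from 0.0 (shut) to 1.0 (fully open).
Only numpy, scipy, OpenCV 4.12 (cv2) and the standard library are available. Lean on these libraries where they do the work, as an engineer would, in place of code of your own. Each camera call takes 0.05 s, during which the arm holds its last target.

## Working session

There is one attempt and no reset: what is moved stays moved. The work goes in short steps, Python scripts to look and compute and a tool call to move; the robot and the scene stay as the last step left them, time stands still between calls to the robot, and variables do not carry over. Pictures are saved under pics/ and viewed, and the job is handed in when it is done.

Besides the shell and the picture viewer there is one more tool, called by a JSON object that holds its "method" and its "body". move_arm: Moves the arm, as the interface text tells. Its arguments: {"type":"object","properties":{"targets":{"type":"array"}},"required":["targets"]}

```bash
ls; mkdir -p pics
python3 - <<'E'
from cell import state, read_camera
import cv2,numpy as np
print(state())
for n in ["scene","top","wrist"]:
    c=read_camera(n); cv2.imwrite(f"pics/{n}0.png",c["img"]); np.savez(f"{n}0.npz",**c)
    print(n,c["mtx"].tolist(),{k:np.round(v,3).tolist() for k,v in c.items() if k not in("img","mtx")})
E
```

```text
pics
{'t': 0.0, 'joints': array([-1.30864316e+00,  4.91553278e-01,  1.55945033e+00, -9.19636539e-06,
        1.09171270e+00, -1.05626227e-01]), 'qvel': array([ 8.44217168e-04,  4.58942228e-05,  1.68949395e-04, -2.27175478e-04,
       -1.71271982e-04,  1.11115184e-03]), 'tau': array([ 1.43725885e-05, -6.12644434e+01, -2.58184969e+01,  6.92049810e-02,
        4.82442684e-02, -1.64815433e-04]), 'eef_pos': array([ 224.65425736, -582.96243661,  214.06535229]), 'tcp_rot': array([-1.66916403,  1.56967264,  1.84021226]), 'ft_force': array([-0.5105542 ,  0.07718109, -0.06565965]), 'moment': array([ 0.01342127,  0.04192322, -0.02077841]), 'opening': 1.0021239309429095}
scene [[396.2685280900737, 0.0, 317.55627800615116], [0.0, 396.2685280900737, 198.05778796999624], [0.0, 0.0, 1.0]] {'cam_to_world': [[0.632, 0.442, -0.637, -298.434], [-0.775, 0.355, -0.523, -648.284], [-0.005, 0.824, 0.567, 800.456], [0.0, 0.0, 0.0, 1.0]]}
top [[508.3420955957494, 0.0, 321.1545686162826], [0.0, 508.3420955957494, 191.48414221226383], [0.0, 0.0, 1.0]] {'cam_to_world': [[-0.027, 0.999, -0.048, 430.534], [-1.0, -0.027, -0.011, 37.439], [-0.013, 0.047, 0.999, 1694.927], [0.0, 0.0, 0.0, 1.0]]}
wrist [[309.70691628693146, 0.0, 315.8668049221841], [0.0, 309.70691628693146, 199.44020582546108], [0.0, 0.0, 1.0]] {'mount': [[0.001, 0.285, -0.958, -168.408], [1.0, 0.001, 0.001, 0.274], [0.001, -0.958, -0.285, -81.092], [0.0, 0.0, 0.0, 1.0]]}
```

View pics/scene0.png

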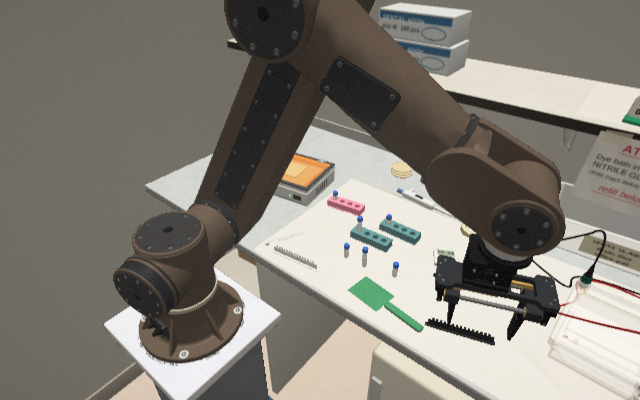

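View pics/top0.png

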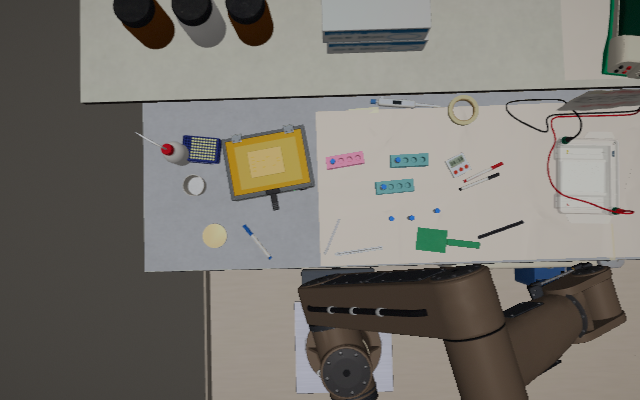

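View pics/wrist0.png

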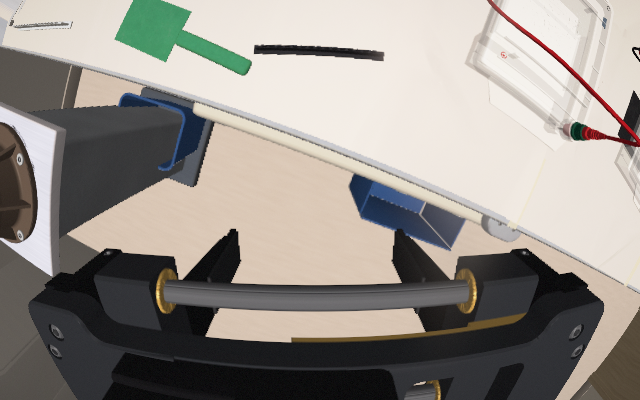

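The scene view shows the viewer at (305,175), the pink look-alike rack at (346,203), teal racks at (371,236) and (400,230), and loose tubes at (347,248), (365,255) and (396,268). In the top view the same things are at the viewer (268,163), pink rack (345,160), teal racks (409,160) and (395,186), and loose caps at (391,218), (411,218) and (437,210). I'll enlarge these next.

Run:
```python
import cv2,numpy as np
def crop(n,x0,y0,x1,y1,s,o):
    im=np.load(n)["img"][y0:y1,x0:x1]; cv2.imwrite(o,cv2.resize(im,None,fx=s,fy=s,interpolation=cv2.INTER_CUBIC))
crop("top0.npz",310,140,470,260,5,"pics/topA.png")
crop("scene0.npz",310,180,440,280,6,"pics/sceneA.png")
crop("top0.npz",215,115,335,215,6,"pics/topB.png")
```

```text
(no output)
```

View pics/topA.png

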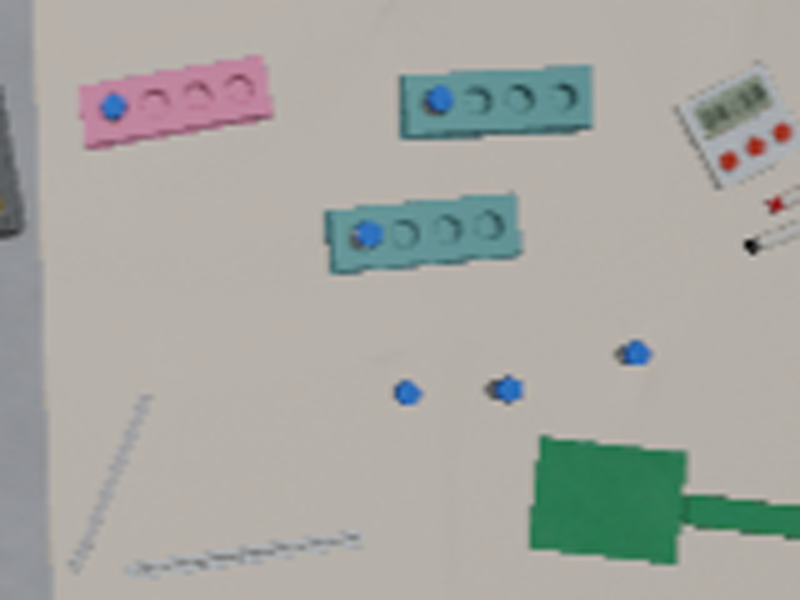

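View pics/sceneA.png

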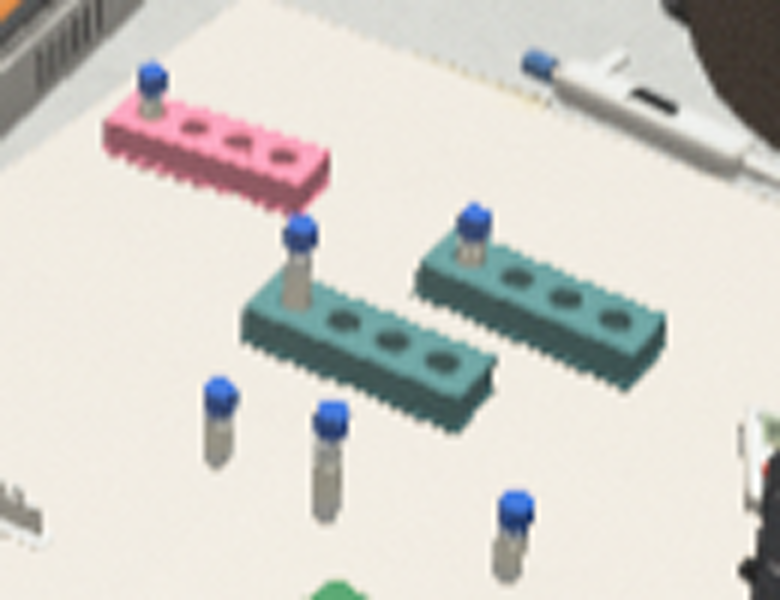

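View pics/topB.png

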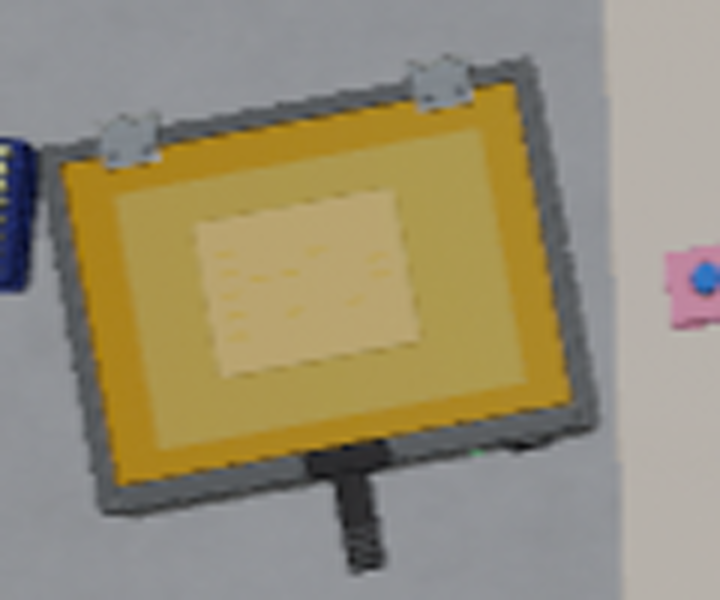

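Candidates, in full-image top pixels:
- **Short tubes:** loose caps at about (391,218) and (437,210). Their bodies look short in the scene view, at crop positions (220,420) and (512,540).
- **Long tube:** loose cap at about (411,217), scene crop (328,460).
- **long_row:** the near teal rack at (395,186), which holds a long tube.
- **short_row:** the far teal rack at (409,160), which holds a short tube.
- **Look-alike:** the pink rack at (345,160), to be left alone.

Next I triangulate from both views.

```bash
cat > h.py <<'E'
import numpy as np,cv2
from scipy.spatial.transform import Rotation as R
def ray(c,uv):
    M=c["mtx"];T=c["cam_to_world"]
    d=np.array([(uv[0]-M[0,2])/M[0,0],-(uv[1]-M[1,2])/M[1,1],-1.]); d=T[:3,:3]@d
    return T[:3,3],d/np.linalg.norm(d)
def wray(c,st,uv):
    M=c["mtx"]; x=(uv[0]-M[0,2])/M[0,0]; y=(uv[1]-M[1,2])/M[1,1]; r=np.hypot(x,y)
    s=np.sin(r)/max(r,1e-9); d=np.array([x*s,-y*s,-np.cos(r)])
    Rt=R.from_euler("xyz",st["tcp_rot"]).as_matrix(); m=c["mount"]
    return st["eef_pos"]+Rt@m[:3,3], Rt@(m[:3,:3]@d)
def wproj(c,st,p):
    Rt=R.from_euler("xyz",st["tcp_rot"]).as_matrix(); m=c["mount"]
    q=m[:3,:3].T@(Rt.T@(np.array(p)-st["eef_pos"])-m[:3,3])
    x,y,z=q[0],-q[1],-q[2]; th=np.arctan2(np.hypot(x,y),z); k=th/np.hypot(x,y)
    M=c["mtx"]; return np.array([M[0,2]+M[0,0]*x*k,M[1,2]+M[1,1]*y*k])
def proj(c,p):
    T=c["cam_to_world"]; q=T[:3,:3].T@(np.array(p)-T[:3,3]); M=c["mtx"]
    return np.array([M[0,2]+M[0,0]*q[0]/-q[2],M[1,2]-M[1,1]*q[1]/-q[2]])
def tri(rays):
    A=0;b=0
    for o,d in rays:
        P=np.eye(3)-np.outer(d,d);A=A+P;b=b+P@o
    p=np.linalg.solve(A,b); return p,[float(np.linalg.norm((np.eye(3)-np.outer(d,d))@(p-o))) for o,d in rays]
def atz(r,z): o,d=r; return o+d*(z-o[2])/d[2]
def uc(x0,y0,s,X,Y): return (x0+(X+.5)/s-.5,y0+(Y+.5)/s-.5)
E
python3 - <<'E'
from h import *
t=dict(np.load("top0.npz"));s=dict(np.load("scene0.npz"))
P={ # top crop, scene crop
"shortL cap":((407,392),(221,396),42),"long cap":((508,390),(330,420),62),"shortR cap":((636,353),(516,510),42),
"LR tube":((369,234),(300,233),67),"LR h1":((405,234),(344,321),25),"LR h2":((448,231),(392,341),25),"LR h3":((490,226),(442,362),25),
"SR tube":((440,99),(474,221),47),"SR h1":((478,101),(517,278),25),"SR h2":((521,98),(566,298),25),"SR h3":((563,97),(615,320),25)}
for k,(a,b,z) in P.items():
    rt=ray(t,uc(310,140,5,*a));rs=ray(s,uc(310,180,6,*b))
    p,e=tri([rt,rs]); print(k,p.round(1),np.round(e,1),"z-fixed",atz(rt,z).round(1)[:2],atz(rs,z).round(1)[:2])
for k,X,z in [("tongue tip",(367,570),77),("tongue base",(350,475),77),("hingeL",(130,140),72),("hingeR",(442,82),72),("FL",(105,512),72),("FR",(595,425),72),("BL",(48,150),72),("BR",(530,62),72)]:
    print(k,atz(ray(t,uc(215,115,6,*X)),z).round(1))
E
```

```text
shortL cap [ 416.8 -167.5   44.2] [0.3 0.3] z-fixed [ 417.  -167.9] [ 418.7 -165.9]
long cap [ 416.3 -229.1   64.1] [0.8 0.8] z-fixed [ 416.7 -230. ] [ 417.8 -227.4]
shortR cap [ 438.  -316.    43.9] [0.5 0.5] z-fixed [ 438.3 -316.9] [ 439.4 -314.8]
LR tube [ 518.2 -142.9   69.8] [0.8 0.8] z-fixed [ 518.9 -143.9] [ 520.8 -140.4]
LR h1 [ 520.  -171.4   26.2] [0.7 0.7] z-fixed [ 520.5 -172.2] [ 520.7 -170.2]
LR h2 [ 521.1 -199.5   27. ] [0.8 0.8] z-fixed [ 521.7 -200.4] [ 522.6 -197.7]
LR h3 [ 523.7 -227.2   26.4] [0.8 0.8] z-fixed [ 524.2 -228.1] [ 524.5 -225.8]
SR tube [ 605.7 -193.9   50. ] [0.8 0.8] z-fixed [ 606.5 -195. ] [ 608.7 -191.5]
SR h1 [ 606.3 -222.1   25.9] [0.9 0.9] z-fixed [ 606.8 -223. ] [ 606.6 -221. ]
SR h2 [ 607.4 -250.3   26.2] [1. 1.] z-fixed [ 608.  -251.3] [ 608. -249.]
SR h3 [ 607.4 -278.1   25.9] [0.8 0.8] z-fixed [ 607.9 -278.9] [ 607.9 -277.1]
tongue tip [453.8 201.8  77. ]
tongue base [504.5 209.7  77. ]
hingeL [687.8 324.4  72. ]
hingeR [714.3 156.2  72. ]
FL [488.5 341.5  72. ]
FR [527.8  79.   72. ]
BL [683.6 368.6  72. ]
BR [723.7 108.8  72. ]
```

Triangulated heights match: long cap tube 64, short caps 44, holes 26, and hole spacing 28. The viewer yaw is about 9°, with the tongue tip near (454,202). Next I check the tool axes.

Run:
```python
from h import *
from cell import state
s=state(); print(s["t"]); print(R.from_euler("xyz",s["tcp_rot"]).as_matrix().round(3))
```

```text
0.15
[[-0.     0.36  -0.933]
 [ 0.001 -0.933 -0.36 ]
 [-1.    -0.001 -0.   ]]
```

{"method": "move_arm", "body": {"targets": [[0.19,0.354,-0.06,0,0,68.9,0],[0.19,0.354,-0.06,0,0,68.9,0],[0.19,0.354,-0.06,0,0,68.9,0],[0.19,0.354,-0.06,0,0,68.9,0],[0.19,0.354,-0.06,0,0,68.9,0],[0.19,0.354,-0.06,0,0,68.9,0],[0.19,0.354,-0.06,0,0,68.9,0],[0.19,0.354,-0.06,0,0,68.9,0],[0.19,0.354,-0.06,0,0,68.9,0],[0.19,0.354,-0.06,0,0,68.9,0]]}}

```text
t: 1.15
eef_pos: [415.2, -228.2, 154.5]
tcp_rot: [-2.196, 1.57, 2.518]
ft_force: [0.0, -0.4, 0.1]
opening: 0.495
```

```bash
cat > look.py <<'E'
import sys,pickle
from h import *
from cell import state, read_camera
n=sys.argv[1]; s=state(); c=read_camera("wrist"); pickle.dump((s,c),open(n+".pkl","wb")); cv2.imwrite(f"pics/{n}.png",c["img"])
print(s["t"],s["eef_pos"].round(2),s["joints"].round(3),R.from_euler("xyz",s["tcp_rot"]).as_matrix().round(3).tolist(),s["opening"],s["ft_force"].round(2))
E
python3 look.py w1
```

```text
1.15 [ 415.21 -228.2   154.53] [-0.642  0.361  1.989 -0.     0.792 -0.643] [[-0.0, 1.0, 0.001], [0.0, 0.001, -1.0], [-1.0, -0.0, -0.0]] 0.4952431197774382 [ 0.03 -0.38  0.14]
```

View pics/w1.png

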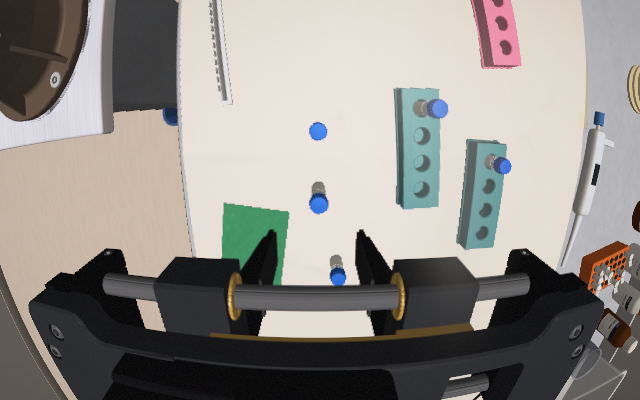

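The wrist view shows the long tube's cap at (318,204), the short caps at (318,131) and (338,277), long_row's holes at (422,135), (421,162) and (421,189), and short_row's holes at (489,186), (486,210) and (481,234). I'll check the measured positions against this view.

Run:
```python
from h import *; import pickle
s,c=pickle.load(open("w1.pkl","rb"))
im=c["img"].copy()
P={"sL":(416.8,-167.5,50),"lg":(416.3,-229.1,70),"sR":(438,-316,50),"L1":(520,-171.4,25),"L2":(521.1,-199.5,25),"L3":(523.7,-227.2,25),"S1":(606.3,-222.1,25),"S2":(607.4,-250.3,25),"S3":(607.4,-278.1,25),"LT":(518.2,-142.9,75),"ST":(605.7,-193.9,55)}
x0,y0=280,80
big=cv2.resize(im[y0:320,x0:540],None,fx=3,fy=3,interpolation=cv2.INTER_CUBIC) if 0 else cv2.resize(im[80:290,290:520],None,fx=3.4,fy=2.8)
big=cv2.resize(im[85:285,290:520],None,fx=3.4,fy=3,interpolation=cv2.INTER_CUBIC)
big=cv2.resize(im[85:285,290:520],None,fx=3,fy=3,interpolation=cv2.INTER_CUBIC)
for k,p in P.items():
    u=wproj(c,s,p); print(k,u.round(1))
    q=((u+.5-[290,85])*3-.5).round().astype(int); cv2.drawMarker(big,tuple(int(v) for v in q),(0,0,255),cv2.MARKER_CROSS,8,1)
cv2.imwrite("pics/w1b.png",big)
```

```text
sL [317.5 132.6]
lg [316.9 206.5]
sR [337.9 281.1]
L1 [420.9 137.2]
L2 [420.2 164.8]
L3 [420.5 191.2]
S1 [488.2 187.3]
S2 [485.4 211.5]
S3 [481.4 234.2]
LT [439.4 109.2]
ST [505.4 167.7]
```

View pics/w1b.png

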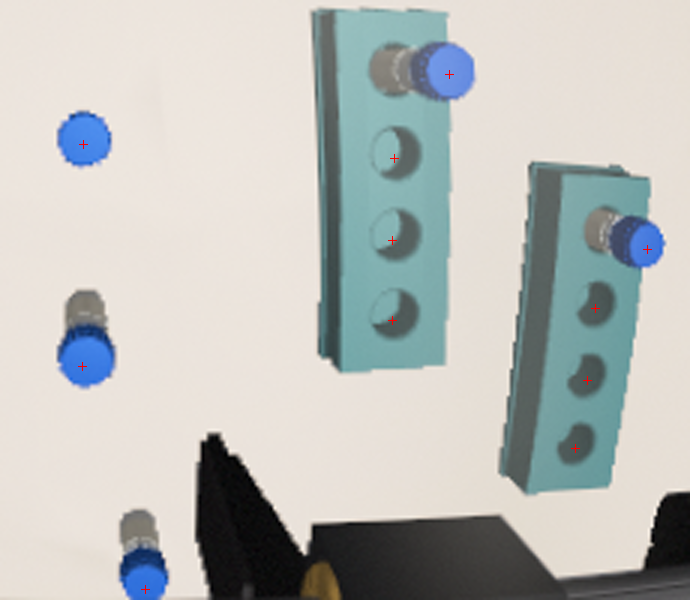

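All projections agree to about 1.7 px, a common offset. The choice of tubes and racks is confirmed. Now I descend on the long tube.

{"method": "move_arm", "body": {"targets": [[0.002,0.0005,-0.05,0,0,0,0],[0.002,0.0005,-0.09,0,0,0,0],[0.002,0.0005,-0.11,0,0,0,0],[0.002,0.0005,-0.11,0,0,0,-0.5],[0.002,0.0005,-0.11,0,0,0,-1],[0.002,0.0005,-0.11,0,0,0,-1],[0.002,0.0005,-0.11,0,0,0,-1],[0.002,0.0005,-0.11,0,0,0,-1]]}}

```text
t: 2.0
eef_pos: [417.1, -229.1, 45.6]
tcp_rot: [0.953, 1.569, -0.619]
ft_force: [-0.8, -0.5, 5.0]
opening: 0.16
```

```bash
python3 look.py w2
```

```text
2.0 [ 417.13 -229.1    45.65] [-0.641  0.55   2.079  0.     0.51  -0.641] [[0.002, 1.0, -0.001], [-0.001, -0.001, -1.0], [-1.0, 0.002, 0.001]] 0.16025001843896622 [-0.78 -0.45  5.04]
```

View pics/w2.png

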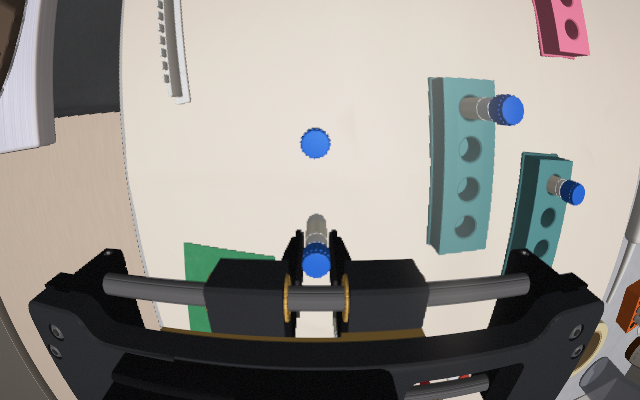

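{"method": "move_arm", "body": {"targets": [[0,0,0.045,0,0,0,-1],[0.03,0.001,0.05,0,0,0,-1],[0.07,0.0015,0.05,0,0,0,-1],[0.1,0.0015,0.045,0,0,0,-1],[0.107,0.0015,0.04,0,0,0,-1],[0.107,0.0015,0.036,0,0,0,-1],[0.107,0.0015,0.036,0,0,0,-1]]}}

```text
t: 2.75
eef_pos: [522.4, -226.8, 80.0]
tcp_rot: [-2.072, 1.569, 2.64]
ft_force: [-0.9, -0.7, 0.4]
opening: 0.163
```

```bash
python3 look.py w3
python3 - <<'E'
import cv2
im=cv2.imread("pics/w3.png")[120:300,230:430]; cv2.imwrite("pics/w3b.png",cv2.resize(im,None,fx=3.3,fy=3.3,interpolation=cv2.INTER_CUBIC))
E
```

```text
2.75 [ 522.4  -226.76   79.95] [-0.525  0.584  1.825 -0.     0.734 -0.525] [[-0.002, 1.0, -0.0], [0.001, -0.0, -1.0], [-1.0, -0.002, -0.001]] 0.16251792142881466 [-0.85 -0.68  0.37]
```

View pics/w3b.png

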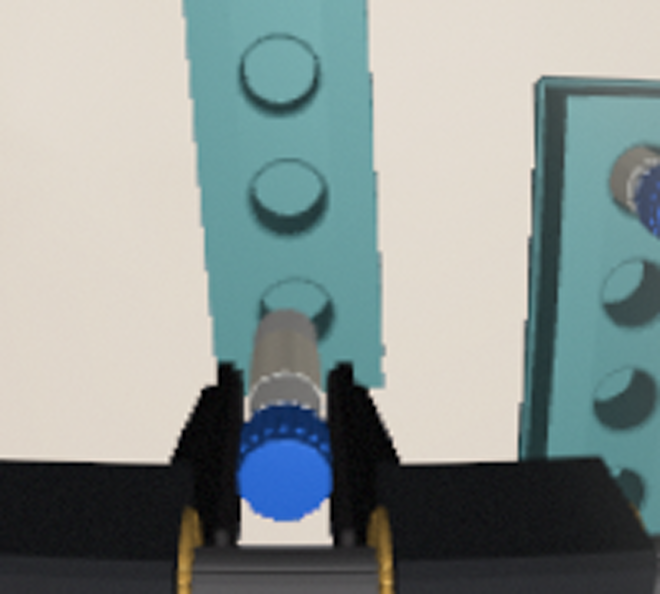

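Run:
```python
from h import *; import pickle
s,c=pickle.load(open("w3.pkl","rb"))
print("cap",atz(wray(c,s,uc(230,120,3.3,285,478)),s["eef_pos"][2]+24.4).round(1))
for X,Y in [(280,72),(289,194)]: print("hole",atz(wray(c,s,uc(230,120,3.3,X,Y)),25).round(1))
for y in range(-232,-222,2):
  u=wproj(c,s,(523.7,y,25)); print(y,(u+.5-[230,120])*3.3-.5)
```

```text
cap [ 522.7 -224.6  104.4]
hole [ 521.6 -168.9   25. ]
hole [ 523.6 -196.3   25. ]
-232 [289.56944771 343.37704628]
-230 [289.57111038 335.37990278]
-228 [289.57257382 327.33556604]
-226 [289.57383434 319.24462254]
-224 [289.57488828 311.10768893]
```

{"method": "move_arm", "body": {"targets": [[0.0014,0.0007,0,0,0,0,-1],[0.0014,0.0007,0,0,0,0,-1],[0.0014,0.0007,0,0,0,0,-1]]}}

```text
t: 3.1
eef_pos: [525.0, -226.6, 81.0]
tcp_rot: [1.125, 1.57, -0.446]
ft_force: [-0.3, -0.3, -0.6]
opening: 0.157
```

```bash
python3 look.py w4
python3 - <<'E'
import cv2
im=cv2.imread("pics/w4.png")[120:300,230:430]; cv2.imwrite("pics/w4b.png",cv2.resize(im,None,fx=3.3,fy=3.3,interpolation=cv2.INTER_CUBIC))
E
```

```text
3.1 [ 524.97 -226.64   80.96] [-0.523  0.584  1.821  0.     0.736 -0.522] [[0.0, 1.0, -0.001], [-0.0, -0.001, -1.0], [-1.0, 0.0, 0.0]] 0.15721542712735115 [-0.35 -0.27 -0.62]
```

View pics/w4b.png

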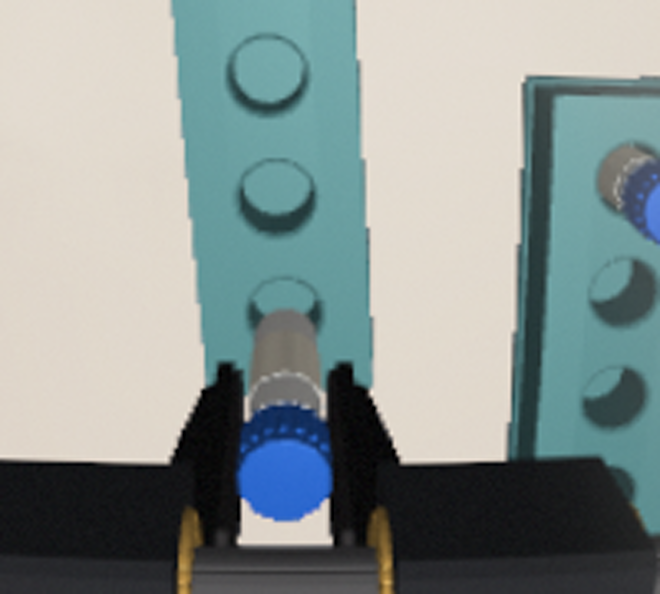

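{"method": "move_arm", "body": {"targets": [[0,0.0006,-0.008,0,0,0,-1],[0,0.0006,-0.015,0,0,0,-1],[0,0.0006,-0.02,0,0,0,-1],[0,0.0006,-0.025,0,0,0,-1],[0,0.0006,-0.03,0,0,0,-1],[0,0.0006,-0.03,0,0,0,-1],[0,0.0006,-0.03,0,0,0,-1]]}}

```text
t: 3.85
eef_pos: [525.1, -225.9, 50.4]
tcp_rot: [-2.331, 1.571, 2.381]
ft_force: [-0.3, -0.5, 0.5]
opening: 0.159
```

```bash
python3 look.py w5
python3 - <<'E'
import cv2
im=cv2.imread("pics/w5.png")[120:300,230:430]; cv2.imwrite("pics/w5b.png",cv2.resize(im,None,fx=3.3,fy=3.3,interpolation=cv2.INTER_CUBIC))
E
```

```text
3.85 [ 525.11 -225.89   50.42] [-0.522  0.63   1.84   0.     0.672 -0.521] [[-0.0, 1.0, -0.0], [0.0, -0.0, -1.0], [-1.0, -0.0, -0.0]] 0.15939226478306476 [-0.35 -0.45  0.51]
```

View pics/w5b.png

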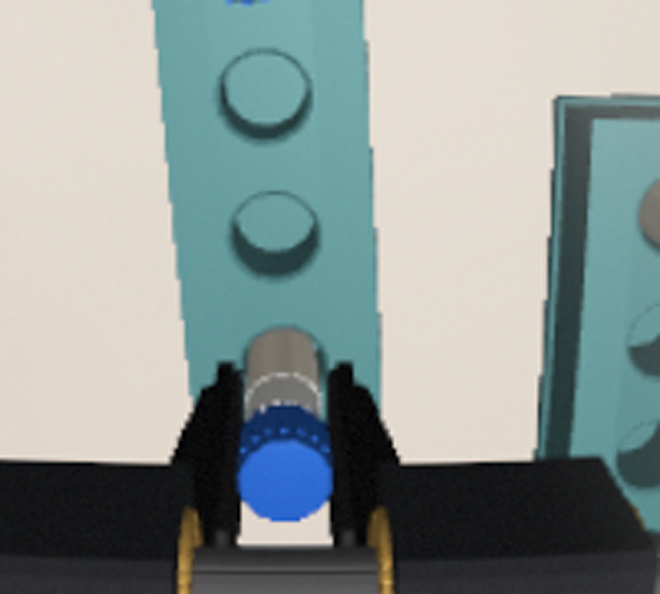

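{"method": "move_arm", "body": {"targets": [[0,0,0,0,0,0,0],[0,0,0,0,0,0,0],[0,0,0,0,0,0,0],[0,0,0.04,0,0,0,0],[-0.03,-0.03,0.06,0,0,0,0],[-0.0856,-0.0879,0.06,0,0,0,0],[-0.0856,-0.0879,0.06,0,0,0,0],[-0.0856,-0.0879,0.06,0,0,0,0]]}}

```text
t: 4.7
eef_pos: [437.5, -316.0, 111.0]
tcp_rot: [0.367, 1.57, -1.208]
ft_force: [0.4, -0.3, 0.0]
opening: 0.501
```

```bash
python3 look.py w6
```

```text
4.7 [ 437.5  -316.04  110.99] [-0.748  0.504  1.877 -0.     0.76  -0.744] [[0.0, 1.0, -0.004], [-0.001, -0.004, -1.0], [-1.0, 0.0, 0.001]] 0.5010600074343516 [ 0.37 -0.34  0.  ]
```

View pics/w6.png

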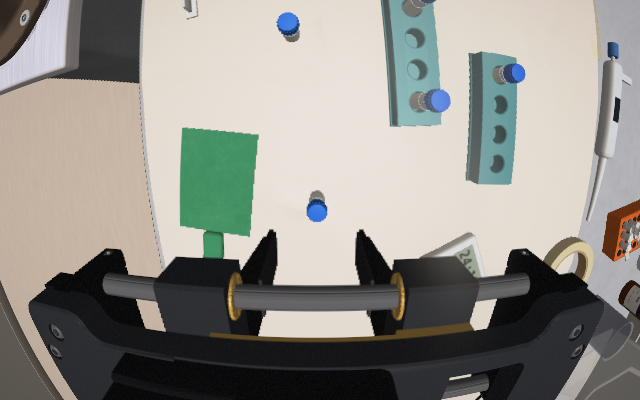

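The long tube stands in hole 3 with its cap at (435,100). The right short tube's cap, at (317,210), is centred between the fingers. I descend and grip it.

{"method": "move_arm", "body": {"targets": [[0,0,-0.05,0,0,0,0],[0,0,-0.075,0,0,0,0],[0,0,-0.086,0,0,0,0],[0,0,-0.086,0,0,0,-0.5],[0,0,-0.086,0,0,0,-1],[0,0,-0.086,0,0,0,-1],[0,0,-0.086,0,0,0,-1],[0,0,-0.086,0,0,0,-1]]}}

```text
t: 5.55
eef_pos: [439.9, -314.0, 25.5]
tcp_rot: [0.862, 1.569, -0.709]
ft_force: [0.7, 0.5, 3.1]
opening: 0.163
```

```bash
python3 look.py w7
```

```text
5.55 [ 439.85 -314.02   25.46] [-0.742  0.641  1.932  0.     0.567 -0.742] [[0.001, 1.0, -0.0], [-0.001, -0.0, -1.0], [-1.0, 0.001, 0.001]] 0.16310839156693005 [0.67 0.47 3.12]
```

View pics/w7.png

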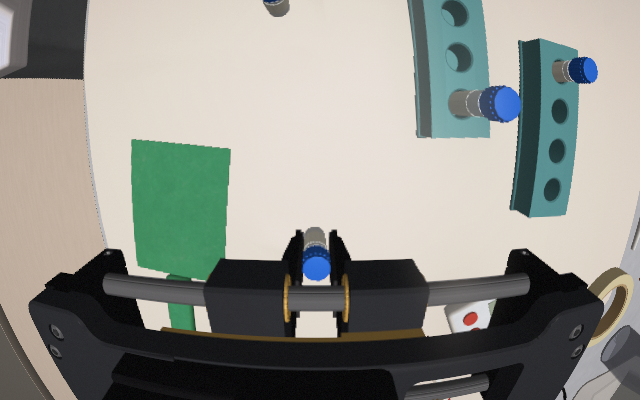

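{"method": "move_arm", "body": {"targets": [[0,0,0.045,0,0,0,-1],[0.04,0.01,0.055,0,0,0,-1],[0.08,0.02,0.055,0,0,0,-1],[0.12,0.03,0.05,0,0,0,-1],[0.16,0.038,0.045,0,0,0,-1],[0.1695,0.0383,0.037,0,0,0,-1],[0.1695,0.0383,0.037,0,0,0,-1],[0.1695,0.0383,0.037,0,0,0,-1],[0.1695,0.0383,0.037,0,0,0,-1]]}}

```text
t: 6.5
eef_pos: [607.8, -276.1, 62.0]
tcp_rot: [-1.887, 1.57, 2.824]
ft_force: [-0.7, -0.5, -0.4]
opening: 0.163
```

```bash
python3 look.py w8
python3 - <<'E'
import cv2
im=cv2.imread("pics/w8.png")[120:300,230:430]; cv2.imwrite("pics/w8b.png",cv2.resize(im,None,fx=3.3,fy=3.3,interpolation=cv2.INTER_CUBIC))
E
```

```text
6.5 [ 607.83 -276.06   62.02] [-0.525  0.717  1.58  -0.     0.845 -0.524] [[-0.0, 1.0, -0.002], [0.0, -0.002, -1.0], [-1.0, -0.0, -0.0]] 0.16274450478174576 [-0.69 -0.53 -0.42]
```

View pics/w8b.png

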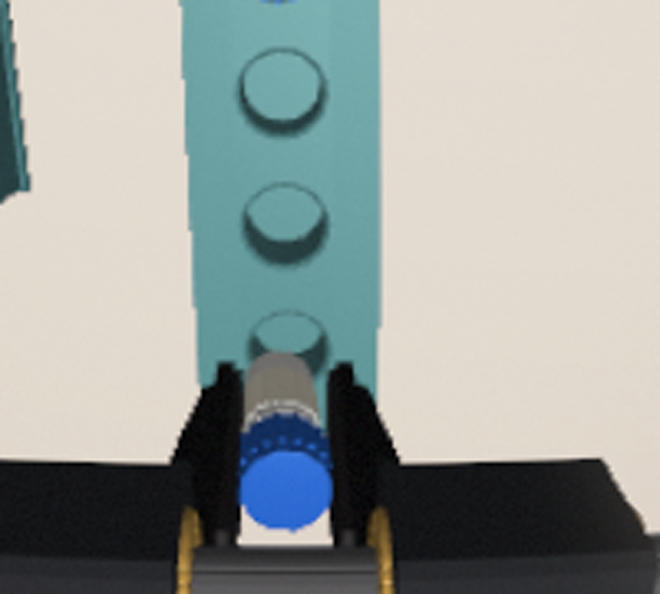

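Run:
```python
from h import *; import pickle
s,c=pickle.load(open("w8.pkl","rb"))
print("cap",atz(wray(c,s,uc(230,120,3.3,286,490)),s["eef_pos"][2]+24.6).round(1))
h=[atz(wray(c,s,uc(230,120,3.3,X,Y)),25).round(1) for X,Y in [(283,91),(286,223)]]; print(h, 2*h[1]-h[0])
```

```text
cap [ 608.3 -276.    86.6]
[array([ 607.9, -220.2,   25. ]), array([ 608.4, -247.8,   25. ])] [ 608.9 -275.4   25. ]
```

{"method": "move_arm", "body": {"targets": [[0.0006,0.0004,0,0,0,0,-1],[0.0006,0.0004,0,0,0,0,-1],[0.0006,0.0004,-0.01,0,0,0,-1],[0.0006,0.0004,-0.016,0,0,0,-1],[0.0006,0.0004,-0.016,0,0,0,-1]]}}

```text
t: 7.05
eef_pos: [609.0, -274.8, 44.2]
tcp_rot: [-2.104, 1.569, 2.607]
ft_force: [1.1, 0.2, 0.0]
opening: 0.162
```

```bash
python3 look.py w9
python3 - <<'E'
import cv2
im=cv2.imread("pics/w9.png")[120:300,230:430]; cv2.imwrite("pics/w9b.png",cv2.resize(im,None,fx=3.3,fy=3.3,interpolation=cv2.INTER_CUBIC))
E
```

```text
7.05 [ 609.03 -274.79   44.17] [-0.523  0.741  1.586  0.     0.816 -0.522] [[-0.002, 1.0, -0.0], [0.001, -0.0, -1.0], [-1.0, -0.002, -0.001]] 0.16228893414942352 [1.12 0.17 0.  ]
```

View pics/w9b.png

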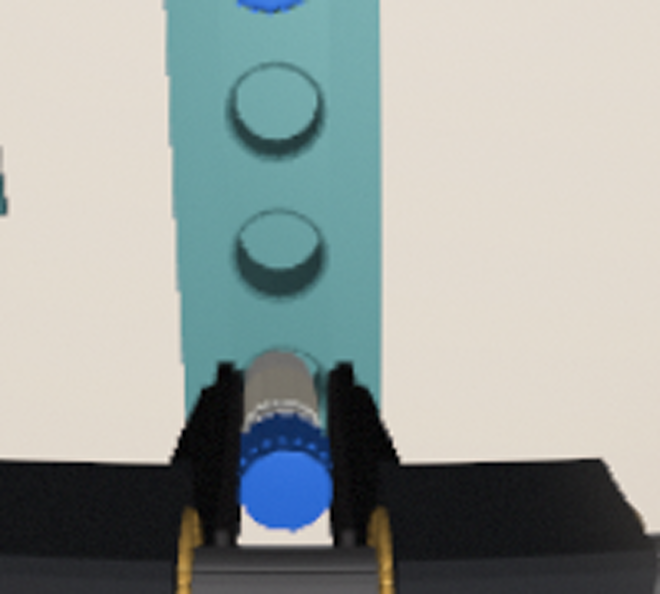

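{"method": "move_arm", "body": {"targets": [[0.0005,0,-0.005,0,0,0,-1],[0.0005,0,-0.01,0,0,0,-1],[0.0005,0,-0.0145,0,0,0,-1],[0.0005,0,-0.0145,0,0,0,-1],[0.0005,0,-0.0145,0,0,0,-1]]}}

```text
t: 7.6
eef_pos: [610.1, -275.1, 31.0]
tcp_rot: [-2.765, 1.571, 1.947]
ft_force: [-0.6, -0.4, -0.3]
opening: 0.159
```

```bash
python3 look.py w10
python3 - <<'E'
import cv2
im=cv2.imread("pics/w10.png")[120:300,230:430]; cv2.imwrite("pics/w10b.png",cv2.resize(im,None,fx=3.3,fy=3.3,interpolation=cv2.INTER_CUBIC))
E
```

```text
7.6 [ 610.13 -275.09   30.98] [-0.522  0.759  1.591  0.     0.792 -0.522] [[-0.0, 1.0, -0.001], [0.0, -0.001, -1.0], [-1.0, -0.0, -0.0]] 0.15944909770706847 [-0.63 -0.43 -0.32]
```

View pics/w10b.png

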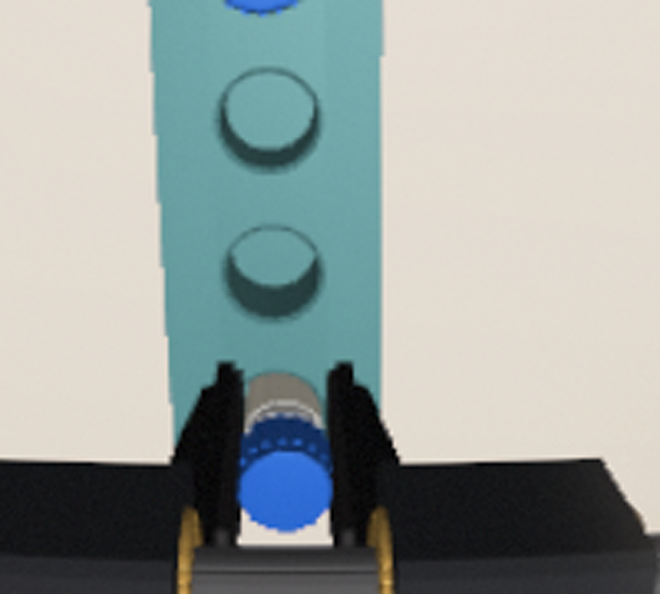

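{"method": "move_arm", "body": {"targets": [[0,0,0,0,0,0,0],[0,0,0,0,0,0,0],[0,0,0,0,0,0,0],[0,0,0.045,0,0,0,0],[0,0,0.085,0,0,0,0],[-0.192,0.1098,0.085,0,0,0,0],[-0.192,0.1098,0.085,0,0,0,0],[-0.192,0.1098,0.085,0,0,0,0],[-0.192,0.1098,0.085,0,0,0,0],[-0.192,0.1098,0.085,0,0,0,0]]}}

```text
t: 8.65
eef_pos: [414.6, -163.1, 116.4]
tcp_rot: [-2.128, 1.569, 2.584]
ft_force: [1.0, -0.7, -0.6]
opening: 0.499
```

{"method": "move_arm", "body": {"targets": [[-0.192,0.1098,0.085,0,0,0,0]]}}

```text
t: 8.75
eef_pos: [377.4, -142.2, 133.5]
tcp_rot: [-2.268, 1.571, 2.444]
ft_force: [-0.2, -0.2, 1.7]
opening: 0.499
```

```bash
python3 look.py w11
```

```text
8.75 [ 377.43 -142.15  133.5 ] [-0.524  0.309  2.168  0.     0.664 -0.524] [[-0.0, 1.0, -0.001], [0.0, -0.001, -1.0], [-1.0, -0.0, -0.0]] 0.49881757595618287 [-0.19 -0.25  1.75]
```

My extra call overshot by one row. It was in free air, so I'm moving back.

{"method": "move_arm", "body": {"targets": [[0.0405,-0.0232,-0.018,0,0,0,0],[0.0405,-0.0232,-0.018,0,0,0,0],[0.0405,-0.0232,-0.018,0,0,0,0],[0.0405,-0.0232,-0.018,0,0,0,0]]}}

```text
t: 9.2
eef_pos: [417.6, -165.0, 116.1]
tcp_rot: [-2.198, 1.57, 2.514]
ft_force: [0.9, 0.1, -0.3]
opening: 0.502
```

```bash
python3 look.py w12
```

```text
9.2 [ 417.6  -165.01  116.14] [-0.524  0.394  2.085  0.     0.663 -0.523] [[-0.0, 1.0, -0.0], [0.0, -0.0, -1.0], [-1.0, -0.0, -0.0]] 0.501670698384582 [ 0.91  0.08 -0.26]
```

View pics/w12.png

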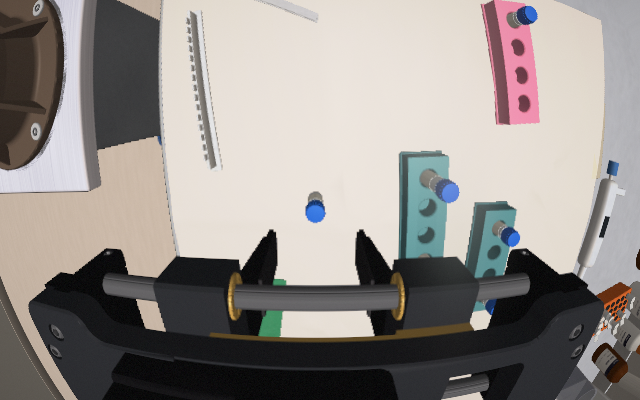

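The left short tube's cap, at (315,210), is centred between the fingers. Descending.

{"method": "move_arm", "body": {"targets": [[0,0,-0.05,0,0,0,0],[0,0,-0.08,0,0,0,0],[0,0,-0.0915,0,0,0,0],[0,0,-0.0915,0,0,0,-0.5],[0,0,-0.0915,0,0,0,-1],[0,0,-0.0915,0,0,0,-1],[0,0,-0.0915,0,0,0,-1],[0,0,-0.0915,0,0,0,-1]]}}

```text
t: 10.05
eef_pos: [418.4, -165.5, 25.3]
tcp_rot: [1.087, 1.569, -0.484]
ft_force: [1.0, -0.6, 1.8]
opening: 0.157
```

```bash
python3 look.py w13
```

```text
10.05 [ 418.41 -165.47   25.28] [-0.524  0.571  2.152  0.     0.416 -0.523] [[0.001, 1.0, -0.0], [-0.001, -0.0, -1.0], [-1.0, 0.001, 0.001]] 0.15672762847274307 [ 1.01 -0.63  1.8 ]
```

View pics/w13.png

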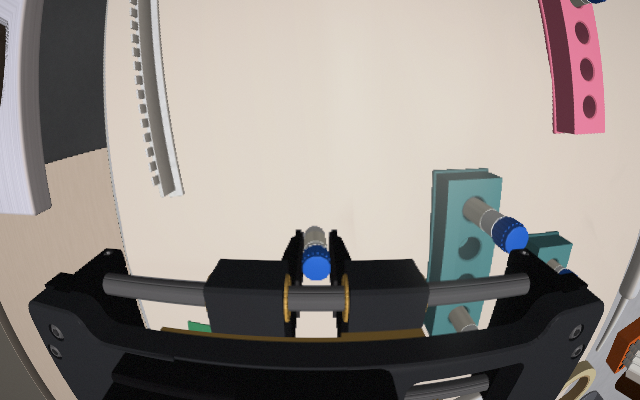

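{"method": "move_arm", "body": {"targets": [[0,0,0.05,0,0,0,-1],[0,0,0.095,0,0,0,-1],[0.045,-0.02,0.095,0,0,0,-1],[0.09,-0.04,0.095,0,0,0,-1],[0.135,-0.06,0.095,0,0,0,-1],[0.175,-0.078,0.09,0,0,0,-1],[0.191,-0.0825,0.07,0,0,0,-1],[0.191,-0.0825,0.037,0,0,0,-1],[0.191,-0.0825,0.037,0,0,0,-1],[0.191,-0.0825,0.037,0,0,0,-1]]}}

```text
t: 11.1
eef_pos: [608.8, -247.7, 61.8]
tcp_rot: [-2.072, 1.57, 2.64]
ft_force: [1.2, -0.0, -0.1]
opening: 0.161
```

```bash
python3 look.py w14
python3 - <<'E'
import cv2
im=cv2.imread("pics/w14.png")[120:300,230:430]; cv2.imwrite("pics/w14b.png",cv2.resize(im,None,fx=3.3,fy=3.3,interpolation=cv2.INTER_CUBIC))
E
```

```text
11.1 [ 608.76 -247.67   61.82] [-0.487  0.706  1.608  0.     0.83  -0.486] [[-0.001, 1.0, -0.0], [0.001, -0.0, -1.0], [-1.0, -0.001, -0.001]] 0.1607954755740441 [ 1.17 -0.   -0.1 ]
```

View pics/w14b.png

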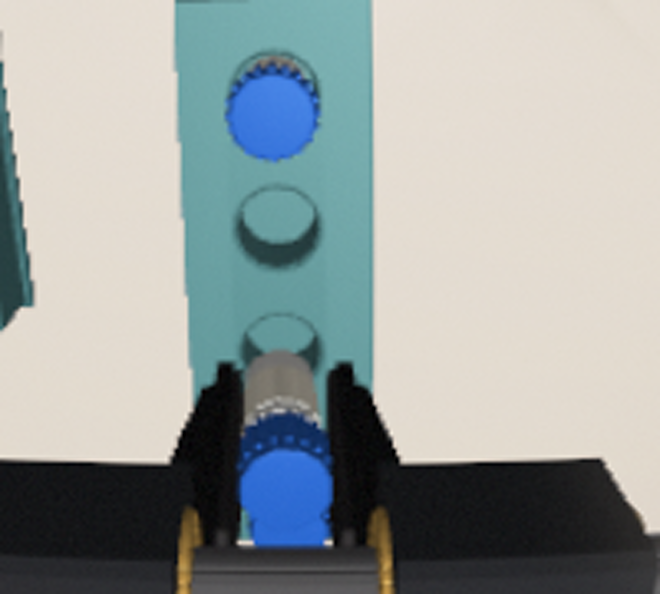

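{"method": "move_arm", "body": {"targets": [[0.0003,0.0003,-0.008,0,0,0,-1],[0.0003,0.0003,-0.016,0,0,0,-1],[0.0003,0.0003,-0.021,0,0,0,-1],[0.0003,0.0003,-0.026,0,0,0,-1],[0.0003,0.0003,-0.0305,0,0,0,-1],[0.0003,0.0003,-0.0305,0,0,0,-1],[0.0003,0.0003,-0.0305,0,0,0,-1]]}}

```text
t: 11.85
eef_pos: [609.4, -247.5, 31.1]
tcp_rot: [-2.404, 1.571, 2.308]
ft_force: [0.5, -0.5, -0.6]
opening: 0.158
```

```bash
python3 look.py w15
python3 - <<'E'
import cv2
im=cv2.imread("pics/w15.png")[120:300,230:430]; cv2.imwrite("pics/w15b.png",cv2.resize(im,None,fx=3.3,fy=3.3,interpolation=cv2.INTER_CUBIC))
E
```

```text
11.85 [ 609.43 -247.55   31.05] [-0.486  0.747  1.623  0.     0.772 -0.486] [[-0.0, 1.0, -0.0], [0.0, -0.0, -1.0], [-1.0, -0.0, -0.0]] 0.15846192908797288 [ 0.55 -0.49 -0.63]
```

View pics/w15b.png

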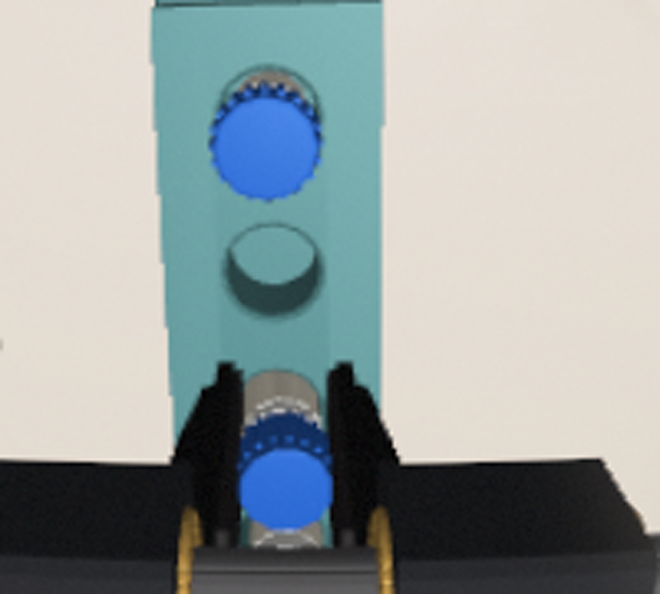

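{"method": "move_arm", "body": {"targets": [[0,0,0,0,0,0,0],[0,0,0,0,0,0,0],[0,0,0,0,0,0,0],[0,0,0.05,0,0,0,0],[0,0,0.1,0,0,0,0],[-0.02,-0.04,0.16,0,0,0,0],[-0.04,-0.08,0.17,0,0,0,0],[-0.04,-0.08,0.17,0,0,0,0],[-0.04,-0.08,0.17,0,0,0,0]]}}

```text
t: 12.8
eef_pos: [568.8, -329.4, 202.2]
tcp_rot: [0.94, 1.569, -0.634]
ft_force: [0.6, 0.8, -1.0]
opening: 0.497
```

```bash
python3 look.py w16
python3 - <<'E'
import cv2
from cell import read_camera
im=cv2.imread("pics/w16.png")[60:290,170:490]; cv2.imwrite("pics/w16b.png",cv2.resize(im,None,fx=2.5,fy=2.5,interpolation=cv2.INTER_CUBIC))
c=read_camera("scene"); cv2.imwrite("pics/s16.png",cv2.resize(c["img"][180:300,290:450],None,fx=5,fy=5,interpolation=cv2.INTER_CUBIC))
E
```

```text
12.8 [ 568.76 -329.39  202.18] [-0.625  0.548  1.49  -0.     1.102 -0.622] [[0.002, 1.0, -0.003], [-0.001, -0.003, -1.0], [-1.0, 0.002, 0.001]] 0.4972593538130792 [ 0.59  0.78 -0.99]
```

View pics/w16b.png

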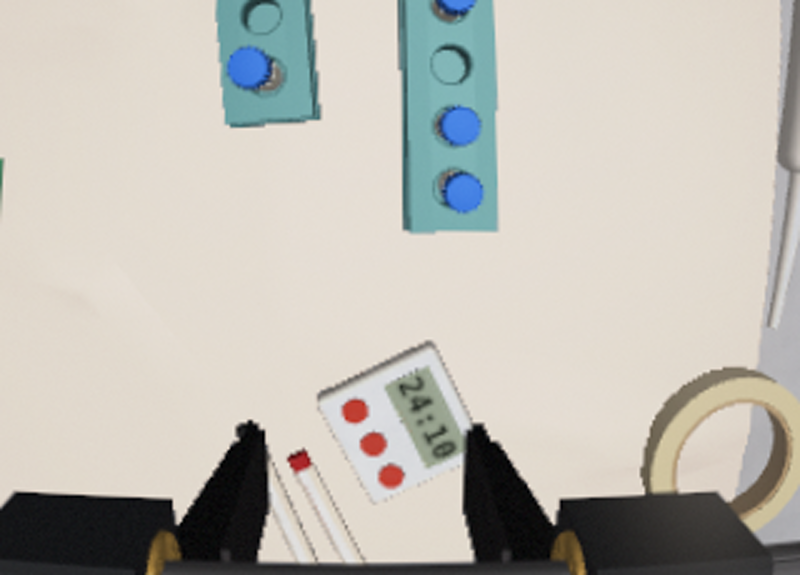

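View pics/s16.png

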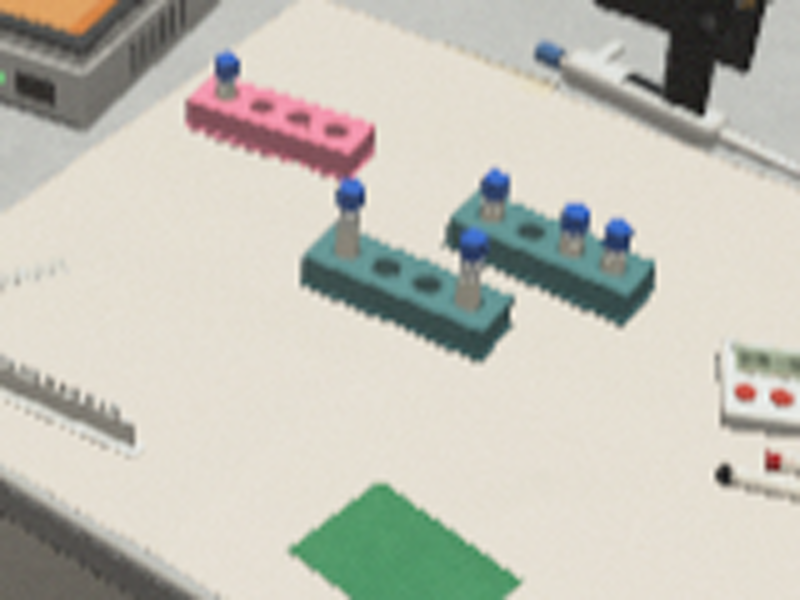

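Every tube stands at the same height as its fixed neighbour. The long one is in long_row hole 3 and the short ones in short_row holes 2 and 3, and the bystanders look undisturbed. Now I move to the viewer, turning the jaws about 99°.

{"method": "move_arm", "body": {"targets": [[-0.007,0.048,0,0,0,8,0],[-0.014,0.096,0,0,0,16,0],[-0.02,0.144,0,0,0,24,0],[-0.027,0.192,0,0,0,32,0],[-0.034,0.24,0,0,0,40,0],[-0.04,0.288,0,0,0,48,0],[-0.047,0.336,0,0,0,56,0],[-0.053,0.384,0,0,0,64,0],[-0.06,0.432,0,0,0,72,0],[-0.067,0.48,0,0,0,80,0]]}}

```text
t: 13.9
eef_pos: [501.0, 155.6, 200.0]
tcp_rot: [-2.944, 1.569, -3.112]
ft_force: [1.7, 0.5, -0.3]
opening: 0.497
```

{"method": "move_arm", "body": {"targets": [[-0.001,0.04,0,0,0,8,0],[-0.0025,0.0595,0,0,0,15,0],[-0.0025,0.0595,0,0,0,19,0],[-0.0025,0.0595,0,0,0,19,0],[-0.0025,0.0595,0,0,0,19,0],[-0.0025,0.0595,0,0,0,19,0]]}}

```text
t: 14.5
eef_pos: [499.7, 211.9, 200.7]
tcp_rot: [3.129, 1.57, -2.999]
ft_force: [-0.7, 0.1, -0.6]
opening: 0.501
```

```bash
python3 look.py w17
```

```text
14.5 [499.69 211.89 200.68] [ 0.279  0.39   1.778  0.     0.974 -1.446] [[-0.001, -0.154, 0.988], [-0.0, 0.988, 0.154], [-1.0, 0.0, -0.001]] 0.5006496092741155 [-0.7   0.12 -0.64]
```

View pics/w17.png

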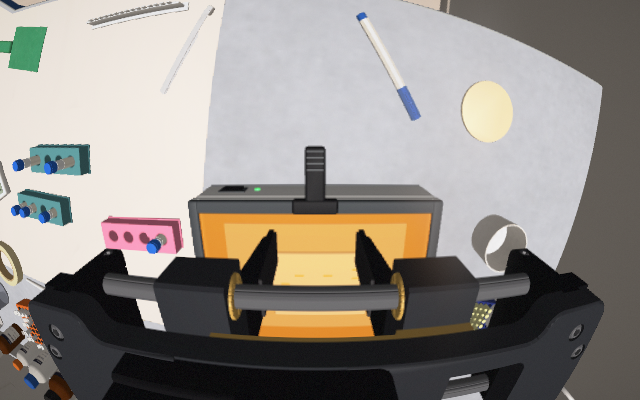

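The tongue is at column 315, with its tip at about row 147 and the collar at about row 200. The housing looks square to the image, so the jaw yaw is right. Marker, dish and cup stand clear.

Run:
```python
from h import *; import pickle
s,c=pickle.load(open("w17.pkl","rb"))
t=dict(np.load("top0.npz"))
im=c["img"][130:230,250:390]; cv2.imwrite("pics/w17b.png",cv2.resize(im,None,fx=5,fy=5,interpolation=cv2.INTER_CUBIC))
for z in (77,82): print(z,atz(wray(c,s,(315,147)),z).round(1),atz(wray(c,s,(315,199)),z).round(1))
print(tri([wray(c,s,(315,148)),ray(t,uc(215,115,6,367,570))]),tri([wray(c,s,(315,200)),ray(t,uc(215,115,6,349,470))]))
for d in (19,54): pass
```

```text
77 [455.1 204.   77. ] [505.8 211.8  77. ]
82 [454.5 203.9  82. ] [504.3 211.6  82. ]
(array([454.7232337 , 202.85994735,  79.3882867 ]), [1.6017623824949743, 1.6017623824949656]) (array([507.50355829, 211.34792123,  73.77135799]), [0.8018662154532026, 0.8018662154531808])
```

View pics/w17b.png

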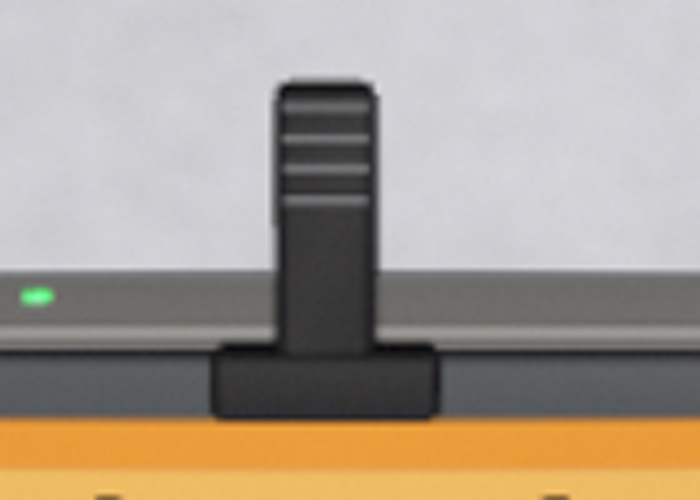

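{"method": "move_arm", "body": {"targets": [[-0.0265,-0.005,-0.04,0,0,0,0],[-0.0265,-0.005,-0.08,0,0,0,0],[-0.0265,-0.005,-0.11,0,0,0,0],[-0.0265,-0.005,-0.13,0,0,0,0],[-0.0265,-0.005,-0.143,0,0,0,0],[-0.0265,-0.005,-0.143,0,0,0,0]]}}

```text
t: 15.15
eef_pos: [472.8, 206.4, 56.6]
tcp_rot: [-3.054, 1.568, -2.899]
ft_force: [-0.4, -1.3, 0.5]
opening: 0.502
```

```bash
python3 look.py w18
```

```text
15.15 [472.81 206.37  56.63] [ 0.283  0.567  1.972  0.     0.605 -1.443] [[-0.003, -0.154, 0.988], [-0.001, 0.988, 0.154], [-1.0, -0.0, -0.003]] 0.5021956063674815 [-0.39 -1.28  0.48]
```

View pics/w18.png

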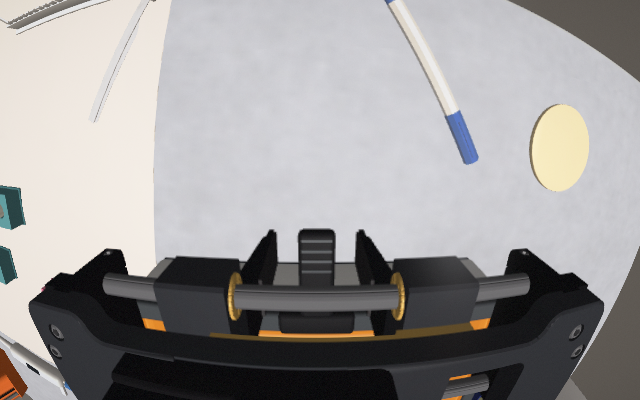

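The tongue, at columns 299–335, is centred between the open fingers. Closing.

{"method": "move_arm", "body": {"targets": [[0,0,0,0,0,0,-0.5],[0,0,0,0,0,0,-1],[0,0,0,0,0,0,-1],[0,0,0,0,0,0,-1],[0,0,0,0,0,0,-1],[0,0,0,0,0,0,-1]]}}

```text
t: 15.8
eef_pos: [473.6, 206.8, 58.3]
tcp_rot: [-0.232, 1.57, -0.076]
ft_force: [1.9, -4.3, 0.1]
opening: 0.204
```

```bash
python3 look.py w19
python3 - <<'E'
import numpy as np
g=np.array([-235,5.]);u=np.array([.988,.154])
for a in range(0,61,5):
    t=np.radians(a); x=g[0]*np.cos(t)+g[1]*np.sin(t); z=-g[0]*np.sin(t)+g[1]*np.cos(t)
    d=x-g[0]; print(a,(d*u).round(1),round(z-5,1))
E
```

```text
15.8 [473.63 206.77  58.3 ] [ 0.284  0.564  1.971 -0.     0.605 -1.443] [[0.001, -0.156, 0.988], [-0.0, 0.988, 0.156], [-1.0, -0.0, 0.0]] 0.20447469091705583 [ 1.93 -4.29  0.09]
0 [0. 0.] 0.0
5 [1.3 0.2] 20.5
10 [4.4 0.7] 40.7
15 [9.2 1.4] 60.7
20 [15.7  2.4] 80.1
25 [23.8  3.7] 98.8
30 [33.6  5.2] 116.8
35 [44.8  7. ] 133.9
40 [57.5  9. ] 149.9
45 [71.5 11.1] 164.7
50 [86.7 13.5] 178.2
55 [103.1  16.1] 190.4
60 [120.4  18.8] 201.0
```

The opening is 0.204 × 95 = 19.4 mm, which is the tongue. Now I lift along the arc, checking after the first 10°.

{"method": "move_arm", "body": {"targets": [[0.0005,0.0001,0.01,0,0,0,-1],[0.0013,0.0002,0.0205,0,0,0,-1],[0.0025,0.0004,0.0305,0,0,0,-1],[0.0044,0.0007,0.0407,0,0,0,-1]]}}

```text
t: 16.25
eef_pos: [477.7, 207.4, 99.3]
tcp_rot: [-2.792, 1.57, -2.636]
ft_force: [2.6, -4.0, -3.7]
opening: 0.208
```

```bash
python3 look.py w20
```

```text
16.25 [477.71 207.38  99.29] [ 0.283  0.501  1.932 -0.     0.709 -1.444] [[-0.001, -0.156, 0.988], [-0.0, 0.988, 0.156], [-1.0, -0.0, -0.001]] 0.20767321766498487 [ 2.58 -3.98 -3.68]
```

View pics/w20.png

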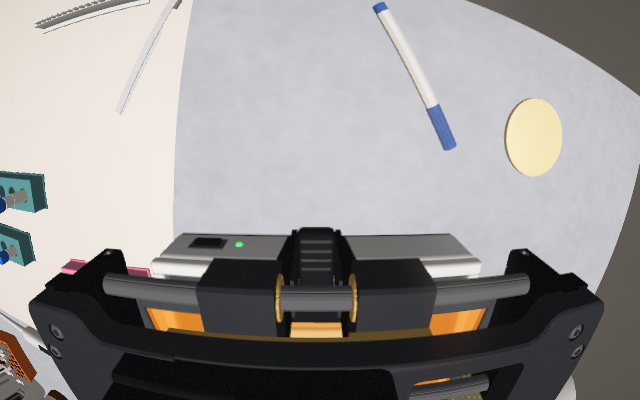

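The shield follows: a gap shows over the housing front, with about 3.7 N down on the tool. Continuing.

{"method": "move_arm", "body": {"targets": [[0.0022,0.0003,0.01,0,0,0,-1],[0.0048,0.0007,0.02,0,0,0,-1],[0.0079,0.0012,0.0298,0,0,0,-1],[0.0113,0.0017,0.0394,0,0,0,-1],[0.0152,0.0023,0.0489,0,0,0,-1],[0.0194,0.003,0.0581,0,0,0,-1],[0.0241,0.0037,0.0672,0,0,0,-1],[0.0292,0.0045,0.0761,0,0,0,-1],[0.0346,0.0054,0.0848,0,0,0,-1],[0.0404,0.0063,0.0932,0,0,0,-1]]}}

```text
t: 17.3
eef_pos: [518.3, 213.7, 192.7]
tcp_rot: [-2.663, 1.57, -2.506]
ft_force: [3.2, -4.9, -6.5]
opening: 0.206
```

```bash
python3 look.py w21
```

```text
17.3 [518.27 213.71 192.69] [ 0.273  0.424  1.744 -0.     0.974 -1.454] [[-0.001, -0.156, 0.988], [-0.001, 0.988, 0.156], [-1.0, -0.0, -0.001]] 0.20626435120245154 [ 3.23 -4.92 -6.51]
```

View pics/w21.png

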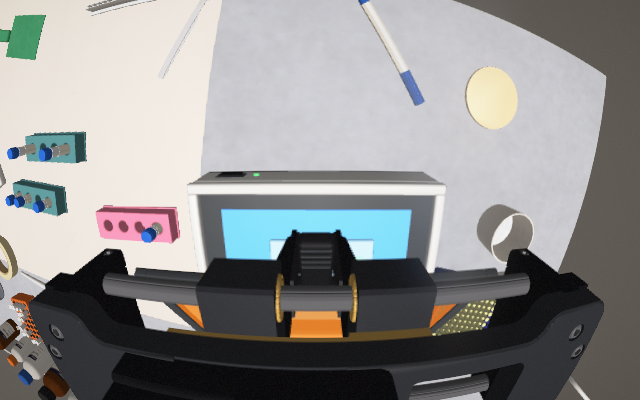

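{"method": "move_arm", "body": {"targets": [[0.0062,0.0009,0.0081,0,0,0,-1],[0.0127,0.002,0.016,0,0,0,-1],[0.0195,0.003,0.0235,0,0,0,-1],[0.0267,0.0041,0.0308,0,0,0,-1],[0.0342,0.0053,0.0377,0,0,0,-1],[0.0419,0.0065,0.0443,0,0,0,-1],[0.05,0.0078,0.0506,0,0,0,-1],[0.0583,0.0091,0.0565,0,0,0,-1],[0.0668,0.0104,0.062,0,0,0,-1],[0.0756,0.0118,0.0671,0,0,0,-1]]}}

```text
t: 18.35
eef_pos: [594.0, 225.6, 259.6]
tcp_rot: [-2.867, 1.569, -2.71]
ft_force: [0.5, -5.2, -5.5]
opening: 0.205
```

{"method": "move_arm", "body": {"targets": [[0,0,0,0,0,0,-1],[0,0,0,0,0,0,-1],[0,0,0,0,0,0,-1],[0,0,0,0,0,0,-1],[0,0,0,0,0,0,-1]]}}

```text
t: 18.85
eef_pos: [593.9, 225.5, 259.5]
tcp_rot: [-0.75, 1.57, -0.594]
ft_force: [1.5, -3.5, -3.1]
opening: 0.208
```

```bash
python3 look.py w22
python3 - <<'E'
from h import *
from cell import read_camera,state
for n in("scene","top"):
    c=read_camera(n); cv2.imwrite(f"pics/{n}22.png",c["img"])
    np.savez(f"{n}22.npz",**c)
s=state();print(s["eef_pos"],s["qvel"].round(4))
d=s["eef_pos"]-[473.63,206.77,58.3]
h=d[:2]@[.988,.154]; print(h,d[2],np.degrees(np.arctan2(d[2]+5,235-h)-np.arctan2(5,235)), np.hypot(d[2]+5,235-h)-np.hypot(5,235))
E
```

```text
18.85 [593.94 225.54 259.48] [ 0.259  0.467  1.474 -0.     1.199 -1.468] [[0.0, -0.156, 0.988], [-0.0, 0.988, 0.156], [-1.0, -0.0, 0.0]] 0.2082661141251591 [ 1.52 -3.54 -3.1 ]
[593.96181797 225.54001315 259.46368079] [ 0.0009  0.0004 -0.0012 -0.0013 -0.0007  0.0006]
121.77841818331251 201.16368079232257 60.006283971752 0.154360893856051
```

View pics/w22.png

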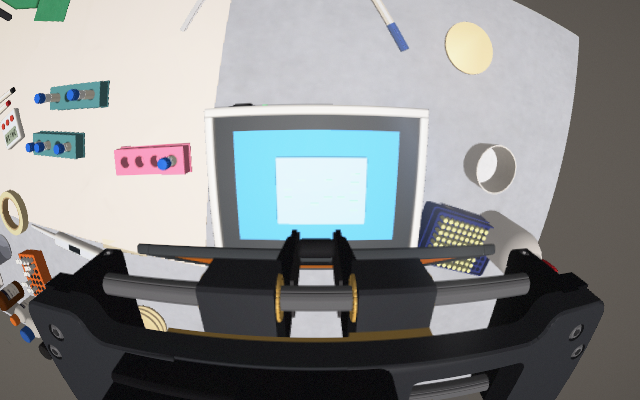

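View pics/scene22.png

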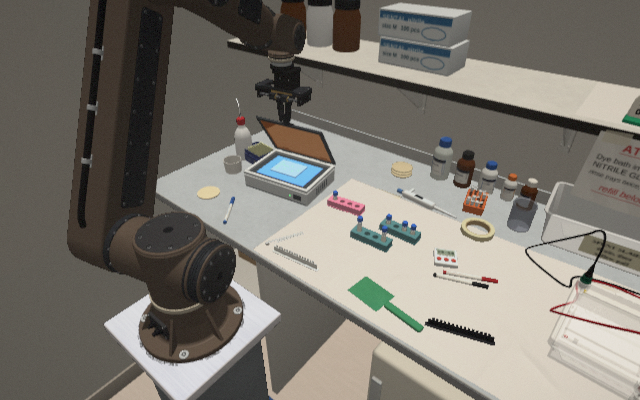

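View pics/top22.png

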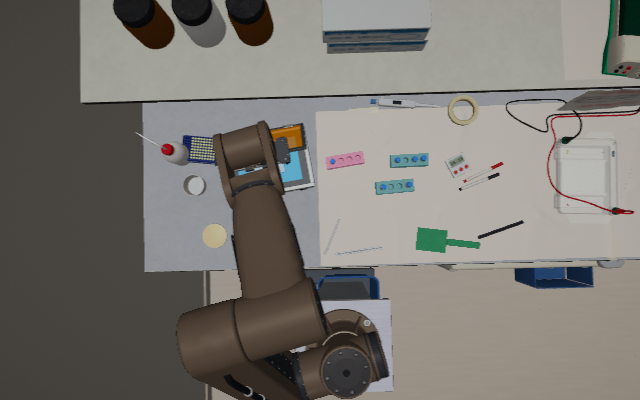

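Run:
```python
from h import *
c=dict(np.load("scene22.npz")); im=c["img"]
x0,y0,S=230,90,6
big=cv2.resize(im[y0:y0+95,x0:x0+120],None,fx=S,fy=S,interpolation=cv2.INTER_CUBIC)
H=np.array([705.7,243.2,72]);u=np.array([.988,.154,0]);v=np.array([-.154,.988,0])
for a,col in((53,(255,0,0)),(60,(0,0,255)),(67,(0,255,0))):
  t=np.radians(a)
  pts=[]
  for y in(-122,122):
    p=H-200*np.cos(t)*u+[0,0,200*np.sin(t)]+y*v
    q=((proj(c,p)+.5-[x0,y0])*S-.5).astype(int);pts.append(tuple(int(k) for k in q))
  cv2.line(big,*pts,col,1)
cv2.imwrite("pics/s22b.png",big)
```

```text
(no output)
```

View pics/s22b.png

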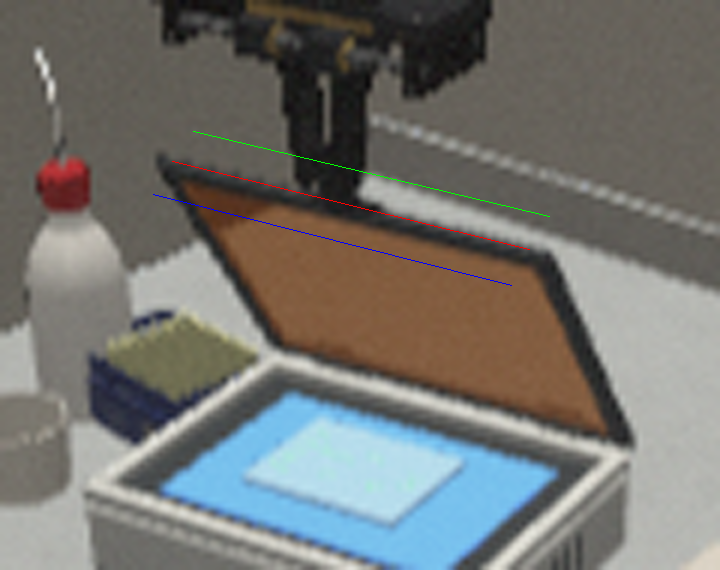

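The shield's front edge lies on the predicted 60° line (red), well clear of the 53° and 67° lines. The arm is still, and the tubes and bystanders are in place. I'm handing in.

```bash
python3 -c "
from cell import job_done,state
print(job_done()); s=state(); print(s['t'],s['eef_pos'],s['opening'],s['ft_force'])"
```

```text
the job is handed in; nothing more can be done
None
the job is handed in; nothing more can be done
```

I stood the three loose tubes in their racks, then gripped the shield's tongue across its sides, lifted it to 60° and handed the job in while holding it there. The job took about 19 s of the 62 s allowed, and the hand-in reports no verdict.

- **Tubes:** the long one is in long_row hole 3 and the two short ones are in short_row holes 3 and 2. After release, each stood as low as the fixed tube in its rack, seen in the wrist and scene views.
- **Shield:** the tool position works out to 60.0°, assuming the tongue has not slipped in the fingers. In the scene picture the front edge lies on the predicted 60° line, clear of the 53° and 67° lines. The gripper opening is 19.8 mm on the 20 mm tongue, the tool feels about 3 N downward, and the arm is still.
- **Bystanders:** the timer, marker, petri dish, tip cup and the pink rack look unmoved. I did not locate the tweezers separately; nothing was touched except the tubes and the tongue.
- **Disagreements:** the top-camera positions sat 1 to 3 mm off the wrist camera's. I corrected for this by looking before each placing.
- **Mistake:** one repeated move call overshot by 50 mm in free air. It touched nothing, and I moved back.

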